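# Lay out the seasoning board

### The job

Lay out the seasoning board for the fry cook, as seen looking across it towards its raised back rail: stand the red tin on the front line midway between the egg carton and the salt pot, the yellow tin on the back line straight behind the red tin, and the green tin on the back line straight behind the egg carton. Then set the steel sauce cup, mouth up and centred, on the lid of the yellow tin. Leave the blue tin and the pepper grinder where they are, and do not knock the eggs.

Things in the scene. Friction and masses are not known exactly. Their poses are not given: they have to be found in the camera images.
- board: bamboo board, fixed to the table, 220 mm deep (x) by 310 mm wide (y), top face 18 mm above its origin, the table. A dark raised rail runs along its back edge (at x = +96 to +110 mm, top 43 mm above the table): +x of the board points to the rail, that is, backwards; +y is to the left as one looks towards the rail. Two thin dark lines, 4 mm wide, are inlaid along y: the front line at x = -45 mm, the back line at x = +40 mm. Origin: centre of its underside
- egg_carton: small grey-brown pulp carton with two brown eggs, 52 mm (x) by 100 mm (y), 62 mm high to the tips of the eggs, fixed on the board's front line, 100 mm to the left or right of the board's middle (either side, changes from start to start). Its axes are parallel to the board's. Origin: centre of its underside, on the board's top face
- salt_pot: low dark grey stone pot with white salt, 68 mm diameter, 43 mm high, fixed on the board's front line at the other end, 100 mm from the board's middle. Origin: centre of its underside, on the board's top face; its yaw means nothing
- card: flat brown cardboard sheet, fixed, 210 mm (x) by 300 mm (y), 6 mm thick, origin at the centre of its underside. The six loose things start on it upright, in two rows along its y of three places each (rows at x = -47 and +47 mm, places at y = -100, 0, +100 mm, each thing up to 10 mm off its place in x and y); which thing is in which place changes
- red_tin: round seasoning tin, red lid and a red band round its bare metal side; 44 mm diameter, 60 mm high overall, straight sides, flat top, about 0.12 kg, loose. Starts upright on the cardboard sheet. Origin: centre of its underside, z up; its yaw means nothing
- yellow_tin: round seasoning tin, yellow lid and a yellow band round its bare metal side; 44 mm diameter, 60 mm high overall, straight sides, flat top, about 0.12 kg, loose. Starts upright on the cardboard sheet. Origin: centre of its underside, z up; its yaw means nothing
- green_tin: round seasoning tin, green lid and a green band round its bare metal side; 44 mm diameter, 60 mm high overall, straight sides, flat top, about 0.12 kg, loose. Starts upright on the cardboard sheet. Origin: centre of its underside, z up; its yaw means nothing
- cup: small open stainless steel sauce cup, 34 mm diameter at the foot, 36 mm at the rim, 32 mm high, 3 mm wall, mouth up, about 0.06 kg, loose, can be gripped from outside. Starts on the cardboard sheet. Origin: centre of its underside, z up; its yaw means nothing
- blue_tin: round seasoning tin, blue lid and a blue band round its bare metal side; 44 mm diameter, 60 mm high overall, straight sides, flat top, about 0.12 kg, loose. Starts upright on the cardboard sheet. Origin: centre of its underside, z up; its yaw means nothing. Not part of the job: it stays where it is
- grinder: small dark wooden pepper grinder, 40 mm diameter at the foot, 70 mm high, waisted, loose, on the cardboard sheet. Not part of the job: it stays where it is. Origin: centre of its underside
Things that resemble listed ones, but are neither listed nor needed, are in the scene too. There is more than one size of the red_tin; the job needs the smaller.

How it is judged:
By the outcome, as a careful person would: the job done as asked, in the order asked, and still so for the second after the job is handed in, with the robot touching nothing.
It also fails if it takes over 114 s, if anything falls off the work surface, if the arm or the gripper's body presses on something with over 40 N, if the wrist force passes 120 N, or if a joint passes its speed limit or range.

### The arm

A 6-joint arm with a two-finger parallel gripper is mounted at the origin on the work surface. World frame = base frame: x ahead of the robot, y to its left, z up, the work surface at z = 0. Lengths are in m, angles in rad, forces in N, time in s.
With the tool pointing down it reaches from about 0.35 to 0.85 m from the base axis. Payload 8.1 kg.
Tool frame: the origin (TCP) lies on the centre line of the jaws, within the pads' length; the fingertips stand 25 mm ahead of it and the grasp point (between the pads) lies 6 mm ahead of it (env.nose_length is the z of the fingertips in the tool frame, in m); z points along the fingers, y is the direction in which the jaws open and shut (so a half turn about z gives the same grasp; the last joint's range is limited). The gripper opens to 93 mm and grips with 3 to 60 N. Pads are 15 mm wide; open, the fingers measure 128 mm over their backs; the gripper's body (75 mm by 188 mm) begins 65 mm behind the grasp point.
Start: joints at [-1.304, 0.13, 1.488, -0, 1.523, -0.085], TCP at [0.207, -0.563, 0.244] pointing down, gripper open.
Joint ranges: [-2.96, 2.96], [-0.89, 2.26], [0.02, 2.5], [-1.34, 4.48], [0, 2.73], [-2.66, 2.66]. Speed limits (rad/s): [2.39, 2.39, 2.79, 3.14, 3.14, 3.14].

### API

Orientations are given as a unit quaternion [w, x, y, z].
In Python, from workcell import env gives the robot as it stands.
- The arm moves only by the tool servo_tool, never from a script. Its argument "deltas" is a list of rows, each a list of 7 numbers: the shift along the tool's x, y, z in mm, then the turn, a rotation vector about the tool's x, y, z in rad, then the finger opening in mm, from 0 to 93. In form: [[dx, dy, dz, wx, wy, wz, hand], ...]. A call has 1 to 20 rows; each row is the pose to reach, as a shift and turn from the pose commanded when the call began, along the tool's axes at that moment; what a row does not reach only later rows make up. A row lasts 1/8 s, in which the tool goes at most 62.5 mm and 10.7 degrees, less where a joint would pass 70% of its speed; a pose out of reach is approached as far as the arm can. A call with a gripper value outside its range is refused whole. The fingers move at their own pace and stop on an object; "squeeze" is the grip in N (left out, the last holds). Time passes only in rows, so rows that repeat a pose let the fingers close. It gives the time, the measured TCP pose, the force and the opening at its end, in the units of the state.
- env.observe(): the state, without advancing time (a new reading comes with each control period).
- env.read_camera(name): name is "scene" or "top"; returns a dict with "img" (420x560x3 uint8, red, green, blue), "K" (3x3 intrinsics, pixels), "k1" (the pictures are not rectified: a ray, as slopes to the right and down, at radius r is drawn at 1 + k1 r^2 times it, then the intrinsics apply), "R" (3x3) and "t" (3): a world point X has camera coordinates R X + t. Camera axes: x right, y down, z forward; pixel columns grow to the right and rows downward; lengths in m; the calibration is good to about 2 mm. A picture is of the moment at which its call begins. There is no depth.
- env.finish_job(): hands the job in, once; it reports no verdict.
The state is a dict: "t": time; "q": joint angles; "joint_vel": joint speeds; "joint_efforts": joint torques, N m; "ee_pos": TCP position; "ee_rot": TCP orientation; "contact_force": force on the tool from outside, world axes, zero at the start; "torque": the same for the moment, N m; "width": finger opening in m.
Only numpy, scipy, OpenCV 4.12 (cv2) and the standard library are available. Lean on these libraries where they do the work, as an engineer would, in place of code of your own. Each camera call takes 0.05 s, during which the arm holds its last target.

## Working session

There is one attempt and no reset: what is moved stays moved. The work goes in short steps, Python scripts to look and compute and a tool call to move; the robot and the scene stay as the last step left them, time stands still between calls to the robot, and variables do not carry over. Pictures are saved under pics/ and viewed, and the job is handed in when it is done.

Besides the shell and the picture viewer there is one more tool, called after ">>>" as name([rows], argument=value, ...), one row to a line, values as JSON. servo_tool: Moves the arm, as the interface text tells. Its arguments: {"type":"object","properties":{"deltas":{"type":"array","items":{"type":"array","items":{"type":"number"}}},"squeeze":{"type":"number"}},"required":["deltas"]}

```bash
mkdir -p pics; python3 - <<'E'
from workcell import env
import cv2,numpy as np,pickle
s=env.observe();print({k:np.round(v,3).tolist() for k,v in s.items()})
d={}
for n in("scene","top"):
    c=env.read_camera(n);d[n]=c
    cv2.imwrite(f"pics/{n}0.png",c["img"][:,:,::-1]);print(n,c["K"],c["k1"],c["R"],c["t"])
pickle.dump(d,open("cam0.pkl","wb"))
E
```

```text
{'t': 0.0, 'q': [-1.304, 0.131, 1.489, -0.0, 1.523, -0.085], 'joint_vel': [0.0, 0.0, -0.001, -0.001, -0.0, -0.001], 'joint_efforts': [-0.0, -55.984, -49.176, 0.077, 0.036, -0.0], 'ee_pos': [0.207, -0.563, 0.243], 'ee_rot': [-0.001, 0.985, 0.175, -0.0], 'contact_force': [-0.945, -0.313, -1.132], 'torque': [0.038, -0.008, -0.01], 'width': 0.093}
scene [[500.67892763   0.         280.30237032]
 [  0.         500.67892763 213.69503671]
 [  0.           0.           1.        ]] -0.17368119230079818 [[ 0.72397292  0.68976799  0.00912872]
 [ 0.50725064 -0.52334312 -0.68469611]
 [-0.467504    0.50033199 -0.7287715 ]] [-0.36016711 -0.18502294  1.44135836]
top [[385.33461478   0.         278.88725634]
 [  0.         385.33461478 210.33486059]
 [  0.           0.           1.        ]] -0.05263592187263416 [[ 0.02485286 -0.99966401  0.00736282]
 [-0.99418247 -0.02548736 -0.10464991]
 [ 0.10480241 -0.00471913 -0.99448187]] [-0.02279695  0.46090068  0.87634029]
```

View pics/scene0.png

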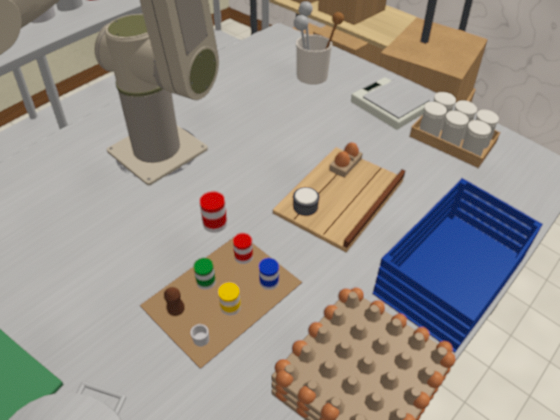

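View pics/top0.png

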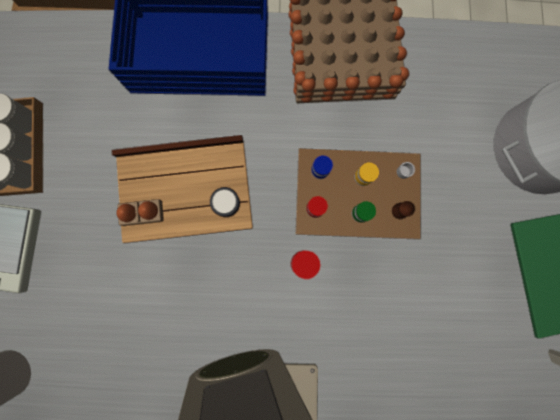

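The scene view shows the board with the carton at (345,160) and the salt pot at (305,200), the card with six things, and a bigger red tin off the card at (213,210). The top view shows the rail at (180,145), carton (138,211), pot (225,202), red (317,207), green (365,212), yellow (369,173), cup (406,171), blue (322,166), grinder (403,210) and the big red tin (305,264), which is the decoy. I'll measure next.

```bash
cat > h.py <<'E'
import cv2,numpy as np,pickle
def ray(c,uv):
    uv=np.asarray(uv,float).reshape(-1,1,2)
    p=cv2.undistortPoints(uv,c["K"],np.array([c["k1"],0,0,0,0.]),criteria=(3,50,1e-10)) if False else cv2.undistortPoints(uv,c["K"],np.array([c["k1"],0,0,0,0.]))
    d=np.c_[p[:,0,:],np.ones(len(uv))]@c["R"]; o=-c["R"].T@c["t"]; return o,d
def onz(c,uv,z):
    o,d=ray(c,uv); return o+d*((z-o[2])/d[:,2])[:,None]
def proj(c,X):
    X=np.asarray(X,float).reshape(-1,3)
    r=cv2.Rodrigues(c["R"])[0]
    return cv2.projectPoints(X,r,c["t"],c["K"],np.array([c["k1"],0,0,0,0.]))[0][:,0]
E
python3 - <<'E'
import pickle,cv2,numpy as np
d=pickle.load(open("cam0.pkl","rb"))
t=d["top"]["img"];s=d["scene"]["img"]
def cr(i,x0,y0,x1,y1,k,n): cv2.imwrite(n,cv2.resize(i[y0:y1,x0:x1],None,fx=k,fy=k,interpolation=cv2.INTER_CUBIC)[:,:,::-1])
cr(t,290,140,430,245,5,"pics/tc.png");cr(t,105,125,260,250,5,"pics/tb.png")
cr(s,135,180,305,360,3,"pics/sc.png");cr(s,265,130,415,250,5,"pics/sb.png")
E
```

```text
(no output)
```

View pics/tc.png

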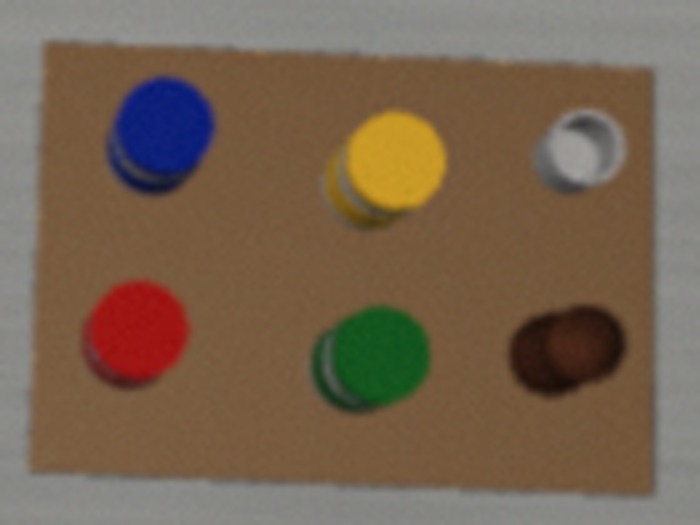

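View pics/tb.png

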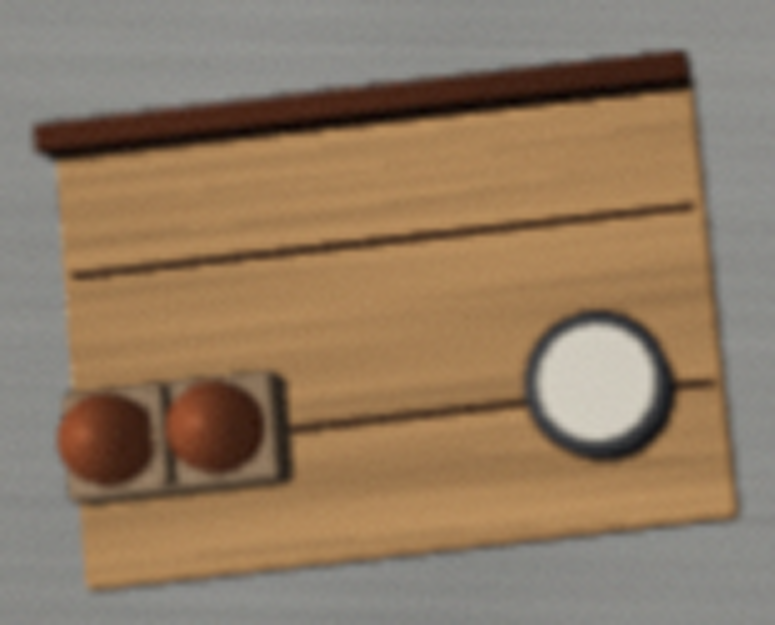

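View pics/sc.png

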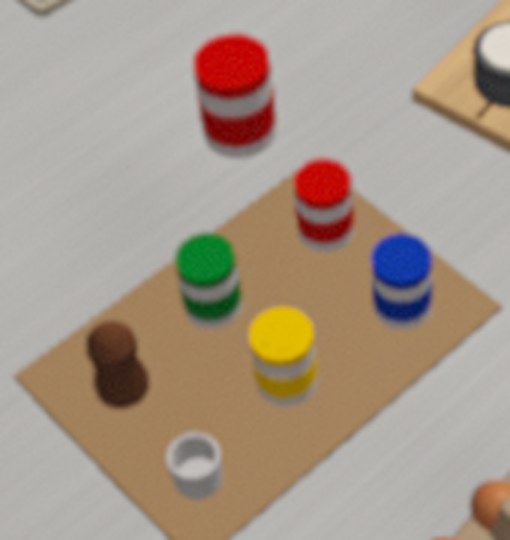

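View pics/sb.png

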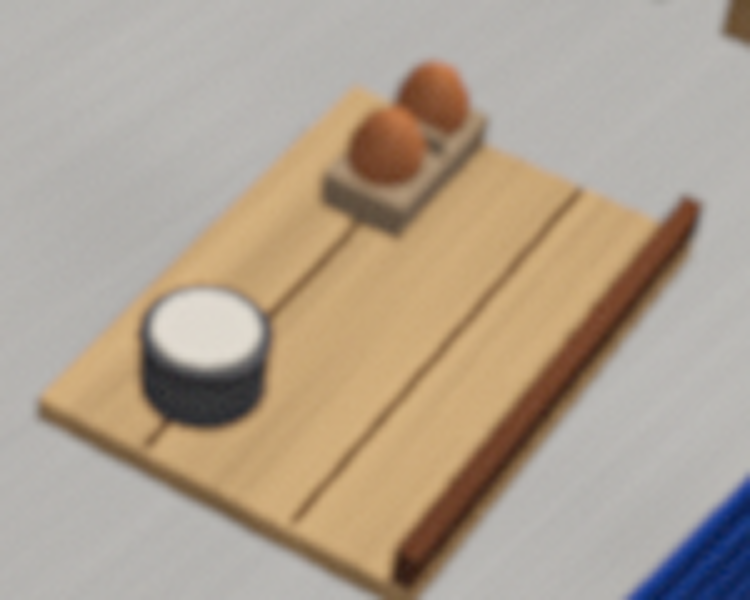

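```bash
cat > m.py <<'E'
from h import *
def lid(c,win,hue,z,vmin,name=None):
    x0,y0,x1,y1=win
    k=8
    im=cv2.resize(c["img"][y0:y1,x0:x1],None,fx=k,fy=k,interpolation=cv2.INTER_LINEAR)
    hsv=cv2.cvtColor(im,cv2.COLOR_RGB2HSV)
    H=hsv[...,0].astype(int);dh=np.minimum(abs(H-hue),180-abs(H-hue))
    m=((dh<12)&(hsv[...,1]>130)&(hsv[...,2]>vmin)).astype(np.uint8)
    m=cv2.morphologyEx(m,cv2.MORPH_OPEN,np.ones((9,9)))
    cs=cv2.findContours(m,cv2.RETR_EXTERNAL,cv2.CHAIN_APPROX_NONE)[0]
    ct=max(cs,key=cv2.contourArea)
    p=(ct[:,0,:]+.5)/k-.5+[x0,y0]
    P=onz(c,p,z)[:,:2]
    A=np.c_[2*P,np.ones(len(P))]
    for _ in range(4):
        s=np.linalg.lstsq(A,(P**2).sum(1),rcond=None)[0]
        r=np.sqrt(s[2]+s[0]**2+s[1]**2);e=np.hypot(*(P-s[:2]).T)-r
        g=abs(e)<max(2*np.median(abs(e)),.0005);P=P[g];A=A[g]
    return s[:2],r,np.median(abs(e)),(P.min(0)+P.max(0))/2
E
python3 - <<'E'
from m import *
d=pickle.load(open("cam0.pkl","rb"));T=d["top"];S=d["scene"]
W={"blue":((305,148,340,182),118),"yellow":((348,155,384,190),24),"red":((300,190,334,222),0),"green":((346,196,382,226),65)}
WS={"blue":((255,255,285,290),118),"yellow":((215,278,245,316),24),"red":((230,230,256,264),0),"green":((190,256,220,292),65)}
for n in W:
    for w,c in((W,T),(WS,S)):
        i=c["img"][w[n][0][1]:w[n][0][3],w[n][0][0]:w[n][0][2]]
        hs=cv2.cvtColor(i,cv2.COLOR_RGB2HSV);hs=hs[hs[...,1]>140]
        vm=np.percentile(hs[:,2],95)
        s,r,e,b=lid(c,w[n][0],w[n][1],.066,vm*.75)
        print(n,np.round(s*1000,1),"r",round(r*1000,1),round(e*1000,2),hs[:,0].min(),vm)
def cc(pts,off): return [((x+.5)/5-.5+off[0],(y+.5)/5-.5+off[1]) for x,y in pts]
print("board top: backline ends, frontline pts, front corners")
print(np.round(onz(T,cc([(75,274),(692,206),(290,431),(713,381),(88,588),(735,516)],(105,125)),.018)*1000,1))
print("scene",np.round(onz(S,cc([(580,190),(297,519),(150,443),(358,225),(360,88),(42,405)],(265,130)),.018)*1000,1))
print("pot top T",np.round(onz(T,cc([(599,381)],(105,125)),.061)*1000,1),"S",np.round(onz(S,cc([(206,331)],(265,130)),.061)*1000,1))
print("card corners T",np.round(onz(T,cc([(45,42),(654,68),(653,494),(30,470)],(290,140)),.006)*1000,1))
E
```

```text
blue [ 563.4 -107.1] r 21.1 0.16 114 123.0
blue [ 564.1 -108. ] r 21.0 0.14 111 169.0
yellow [ 550.5 -212.3] r 22.4 0.21 16 201.0
yellow [ 549.2 -211.4] r 23.9 0.16 19 226.0
red [470.5 -97.1] r 23.8 0.17 0 159.0
red [470.  -97.8] r 21.3 0.18 0 196.0
green [ 461.1 -205. ] r 21.1 0.18 48 87.0
green [ 462.7 -205.7] r 20.5 0.15 20 130.0
board top: backline ends, frontline pts, front corners
[[526.5 371.1  18. ]
 [566.5  77.   18. ]
 [453.9 263.1  18. ]
 [482.7  64.1  18. ]
 [377.4 354.7  18. ]
 [419.2  51.7  18. ]]
scene [[523.7 373.7  18. ]
 [565.8  80.6  18. ]
 [481.2  68.1  18. ]
 [453.8 264.6  18. ]
 [380.7 356.4  18. ]
 [424.8  49.5  18. ]]
pot top T [[475.9 112.   61. ]] S [[476.3 112.4  61. ]]
card corners T [[ 616.8  -55.4    6. ]
 [ 612.9 -354.4    6. ]
 [ 404.5 -350.7    6. ]
 [ 408.8  -52.2    6. ]]
```

```bash
python3 - <<'E'
from m import *
d=pickle.load(open("cam0.pkl","rb"));T=d["top"];S=d["scene"]
def linefit(c,a,b,z=.018):
    g=cv2.cvtColor(c["img"],cv2.COLOR_RGB2GRAY).astype(np.float32)
    g=cv2.GaussianBlur(g,(0,0),.5)
    a,b=np.array(a),np.array(b);L=np.linalg.norm(b-a);u=(b-a)/L;n=np.array([-u[1],u[0]])
    P=[]
    for s in np.arange(4,L-4,1.):
        o=np.arange(-4,4.01,.25);q=(a+s*u)+o[:,None]*n
        v=cv2.remap(g,q[:,0].astype(np.float32)[None],q[:,1].astype(np.float32)[None],cv2.INTER_LINEAR)[0]
        base=np.linspace(v[:6].mean(),v[-6:].mean(),len(o));w=np.clip(base-v-3,0,None);w[abs(o-o[np.argmax(w)])>2]=0
        if w.sum()>10:P.append(a+s*u+n*(w*o).sum()/w.sum())
    X=onz(c,P,z)[:,:2].astype(np.float32)
    vx,vy,x,y=cv2.fitLine(X,cv2.DIST_HUBER,0,.001,.001).ravel()
    if vy<0:vx,vy=-vx,-vy
    e=abs((X-[x,y])@[vy,-vx])
    return np.arctan2(-vx,vy),np.array([x,y]),np.median(e),len(X)
def cc(p,off): return ((p[0]+.5)/5-.5+off[0],(p[1]+.5)/5-.5+off[1])
o=(105,125);q=(265,130)
B=linefit(T,cc((75,274),o),cc((692,206),o));F=linefit(T,cc((300,431),o),cc((520,405),o))
B2=linefit(S,cc((580,190),q),cc((297,519),q));F2=linefit(S,cc((358,225),q),cc((270,318),q))
print(B,F,B2,F2,sep="\n")
th=np.mean([B[0],B2[0]]);ux=np.array([np.cos(th),np.sin(th)])
uy=np.array([-ux[1],ux[0]])
print("theta",th)
for n,l in(("B",B),("F",F),("B2",B2),("F2",F2)): print(n,l[1]@ux*1000)
# pot white disc
for c,w in((T,(205,180,245,222)),(S,(290,180,325,220))):
    x0,y0,x1,y1=w;k=8
    im=cv2.resize(c["img"][y0:y1,x0:x1],None,fx=k,fy=k);h=cv2.cvtColor(im,cv2.COLOR_RGB2HSV)
    m=((h[...,1]<60)&(h[...,2]>.75*h[...,2].max())).astype(np.uint8)
    ct=max(cv2.findContours(m,0,1)[0],key=cv2.contourArea);p=(ct[:,0]+.5)/k-.5+[x0,y0]
    X=onz(c,p,.061)[:,:2].astype(np.float32);e=cv2.fitEllipse(X*1000);print("pot",e,np.array(e[0])@ux,np.array(e[0])@uy)
# carton+board edges along uy
print("front corners uy: T",np.array([[377.4,354.7],[419.2,51.7]])@np.c_[ux,uy]," S",np.array([[380.7,356.4],[424.8,49.5]])@np.c_[ux,uy])
print("backline ends uy",np.array([[526.5,371.1],[566.5,77.0],[523.7,373.7],[565.8,80.6]])@uy)
# cup
for c,w in((T,(395,158,418,182)),(S,(186,320,214,350))):
    x0,y0,x1,y1=w
    cv2.imwrite("pics/cup%d.png"%x0,cv2.resize(c["img"][y0:y1,x0:x1],None,fx=16,fy=16,interpolation=cv2.INTER_CUBIC)[:,:,::-1])
E
```

```text
(np.float32(0.13742252), array([0.5461399 , 0.22381411], dtype=float32), np.float32(7.83077e-05), 117)
(np.float32(0.14156134), array([0.462778  , 0.20732477], dtype=float32), np.float32(6.825323e-05), 37)
(np.float32(0.14108263), array([0.5448009 , 0.22121696], dtype=float32), np.float32(0.00015046413), 79)
(np.float32(0.13520177), array([0.4591301 , 0.22509277], dtype=float32), np.float32(0.00012483023), 18)
theta 0.13925257
B 571.9193
F 487.07562
B2 570.2328
F2 485.9293
pot ((475.55633544921875, 113.46652221679688), (50.79386520385742, 51.05656051635742), 101.6537094116211) 486.7024521054641 46.359542079072526
pot ((473.5876159667969, 115.2291488647461), (52.988399505615234, 56.311126708984375), 43.69645309448242) 484.99744757174165 48.37837064102314
front corners uy: T [[422.98018824 298.88227623]
 [422.31826832  -6.98665566]]  S [[426.48420936 300.10777051]
 [427.55869396  -9.9426563 ]]
backline ends uy [294.42800326  -2.37723506 297.39148362   1.28507911]
```

View pics/cup395.png

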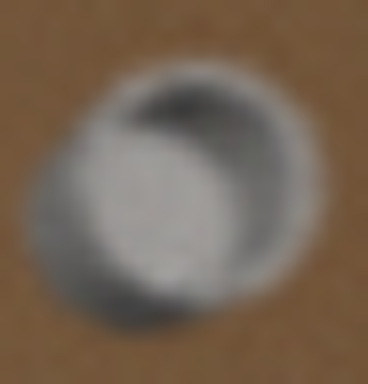

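View pics/cup186.png

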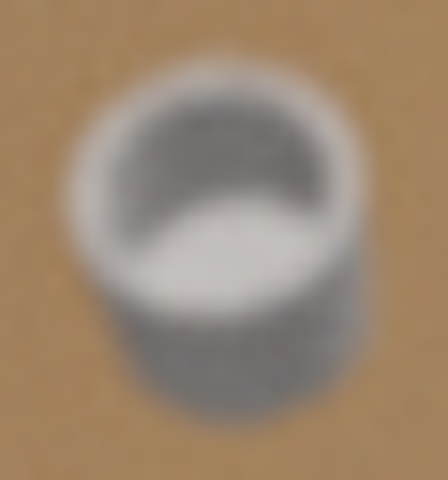

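Both views agree within about 2 mm. The line spacing measures 84.6 mm (expected 85) and the lid radii 21–24 mm (expected 22). Now the helper for the cup position and moves.

```bash
cat > mv.py <<'E'
import sys,numpy as np
from workcell import env
from scipy.spatial.transform import Rotation as R
def go(x,y,z,phi):
    s=env.observe();w=s["ee_rot"];r=R.from_quat([w[1],w[2],w[3],w[0]])
    tgt=R.from_matrix(np.array([[np.cos(phi),np.sin(phi),0],[np.sin(phi),-np.cos(phi),0],[0,0,-1]]))
    d=r.inv().apply(np.array([x,y,z])/1000-s["ee_pos"])*1000
    print("t",round(s["t"],2),"ee",np.round(s["ee_pos"]*1000,1) if hasattr(s["ee_pos"],'shape') else s["ee_pos"],"w",round(s["width"]*1000,1),"d",np.round(d,1),"rot",np.round((r.inv()*tgt).as_rotvec(),3),"F",np.round(s["contact_force"],1),"q6",round(s["q"][5],2))
if __name__=="__main__": go(*map(float,sys.argv[1:5]))
E
cat > tgt.py <<'E'
import numpy as np
th=.1393;ux=np.array([np.cos(th),np.sin(th)]);uy=np.array([-ux[1],ux[0]])
for n,u,v in(("red",486.3,146.8),("yellow",571.3,146.8),("green",571.3,246.8)):print(n,np.round(u*ux+v*uy,1))
E
python3 tgt.py; python3 - <<'E'
from m import *
d=pickle.load(open("cam0.pkl","rb"))
print(onz(d["top"],[(395+205.5/16-.5,158+183.5/16-.5)],.038)*1000,onz(d["scene"],[(186+215.5/16-.5,320+185.5/16-.5)],.038)*1000)
E
python3 mv.py 470.3 -97.5 200 1.71
```

```text
red [461.2 212.9]
yellow [545.4 224.7]
green [531.5 323.7]
[[ 565.29406852 -310.32613658   38.        ]] [[ 564.4695985  -308.67848671   38.        ]]
t 0.1 ee [ 206.7 -562.8  242.7] w 93.4 d [ 407.8 -345.9   43.3] rot [-1.000e-03 -1.000e-03 -1.358e+00] F [-0.1  0.1  0.4] q6 -0.09
```

>>> servo_tool([
  [408, -346, 43, 0, 0, -1.358, 66],
  [408, -346, 43, 0, 0, -1.358, 66],
  [408, -346, 43, 0, 0, -1.358, 66],
  [408, -346, 43, 0, 0, -1.358, 66],
  [408, -346, 43, 0, 0, -1.358, 66],
  [408, -346, 43, 0, 0, -1.358, 66],
  [408, -346, 43, 0, 0, -1.358, 66],
  [408, -346, 43, 0, 0, -1.358, 66],
  [408, -346, 43, 0, 0, -1.358, 66],
  [408, -346, 43, 0, 0, -1.358, 66],
  [408, -346, 43, 0, 0, -1.358, 66],
  [408, -346, 43, 0, 0, -1.358, 66],
  [408, -346, 43, 0, 0, -1.358, 66],
  [408, -346, 43, 0, 0, -1.358, 66],
], squeeze=15)

```text
t: 1.85
ee_pos: [0.4704, -0.0985, 0.2007]
ee_rot: [0.0, 0.657, 0.754, 0.0]
contact_force: [0.1, -0.1, -0.6]
width: 0.0658
```

```bash
python3 mv.py 470.3 -97.5 54 1.71
```

```text
t 1.85 ee [470.4 -98.5 200.7] w 65.8 d [  1.   -0.  146.7] rot [ 0.     0.    -0.001] F [ 0.1 -0.1 -0.6] q6 -0.45
```

>>> servo_tool([
  [1, 0, 40, 0, 0, 0, 66],
  [1, 0, 80, 0, 0, 0, 66],
  [1, 0, 110, 0, 0, 0, 66],
  [1, 0, 135, 0, 0, 0, 66],
  [1, 0, 147, 0, 0, 0, 66],
  [1, 0, 147, 0, 0, 0, 66],
  [1, 0, 147, 0, 0, 0, 56],
  [1, 0, 147, 0, 0, 0, 48],
  [1, 0, 147, 0, 0, 0, 40],
  [1, 0, 147, 0, 0, 0, 36],
  [1, 0, 147, 0, 0, 0, 36],
  [1, 0, 147, 0, 0, 0, 36],
  [1, 0, 147, 0, 0, 0, 36],
], squeeze=15)

```text
t: 3.48
ee_pos: [0.471, -0.0971, 0.0545]
ee_rot: [0.001, 0.656, 0.755, 0.0]
contact_force: [-2.1, 1.1, 6.8]
width: 0.0439
```

```bash
python3 mv.py 461.2 212.9 54 1.71
```

```text
t 3.48 ee [471.  -97.1  54.5] w 43.9 d [3.083e+02 3.330e+01 3.000e-01] rot [ 0.001  0.001 -0.   ] F [-2.1  1.1  6.8] q6 -0.45
```

>>> servo_tool([
  [0, 0, -30, 0, 0, 0, 36],
  [0, 0, -80, 0, 0, 0, 36],
  [0, 0, -140, 0, 0, 0, 36],
  [50, 5, -140, 0, 0, 0, 36],
  [105, 11, -140, 0, 0, 0, 36],
  [160, 17, -140, 0, 0, 0, 36],
  [215, 23, -140, 0, 0, 0, 36],
  [260, 28, -140, 0, 0, 0, 36],
  [295, 32, -140, 0, 0, 0, 36],
  [308, 33, -140, 0, 0, 0, 36],
  [308, 33, -140, 0, 0, 0, 36],
  [308, 33, -140, 0, 0, 0, 36],
])

```text
t: 4.97
ee_pos: [0.4605, 0.2116, 0.1935]
ee_rot: [0.0, 0.657, 0.754, -0.0]
contact_force: [-0.3, -0.3, -0.9]
width: 0.0439
```

```bash
python3 mv.py 461.2 212.9 66.5 1.71; python3 - <<'E'
from m import *
from workcell import env
d={n:env.read_camera(n) for n in("top","scene")}
pickle.dump(d,open("cam1.pkl","wb"))
t=d["top"]["img"][100:260,90:300];s=d["scene"]["img"][60:260,220:430]
cv2.imwrite("pics/a1.png",np.hstack([cv2.resize(t,(400,305)),cv2.resize(s,(320,305))])[:,:,::-1])
E
```

```text
t 4.97 ee [460.5 211.6 193.5] w 43.9 d [  1.2   0.9 127. ] rot [-0.     0.001 -0.001] F [-0.3 -0.3 -0.9] q6 0.19
```

View pics/a1.png

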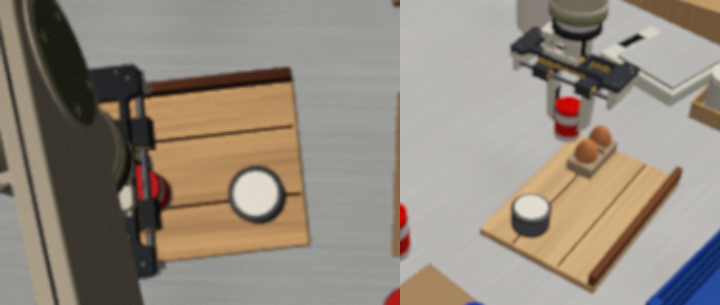

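The red tin hangs from the jaws above the board's front line (top crop about (150,185)), and the path down is clear. Placing it.

>>> servo_tool([
  [1, 1, 50, 0, 0, 0, 36],
  [1, 1, 90, 0, 0, 0, 36],
  [1, 1, 110, 0, 0, 0, 36],
  [1, 1, 120, 0, 0, 0, 36],
  [1, 1, 124, 0, 0, 0, 36],
  [1, 1, 126, 0, 0, 0, 36],
  [1, 1, 126, 0, 0, 0, 36],
  [1, 1, 126, 0, 0, 0, 36],
])

```text
t: 6.08
ee_pos: [0.4618, 0.2141, 0.0684]
ee_rot: [0.0, 0.656, 0.755, 0.001]
contact_force: [-0.3, -0.1, -1.6]
width: 0.0439
```

```bash
python3 mv.py 461.2 212.9 66.5 1.71
```

```text
t 6.08 ee [461.8 214.1  68.4] w 43.9 d [-1.1 -0.7  1.8] rot [ 0.001 -0.    -0.   ] F [-0.3 -0.1 -1.6] q6 0.19
```

>>> servo_tool([
  [-0.5, 0, 1, 0, 0, 0, 36],
  [-0.5, 0, 1.5, 0, 0, 0, 36],
  [-0.5, 0, 1.5, 0, 0, 0, 36],
  [-0.5, 0, 1.5, 0, 0, 0, 36],
])

```text
t: 6.58
ee_pos: [0.4615, 0.2134, 0.0665]
ee_rot: [0.0, 0.656, 0.755, 0.0]
contact_force: [-1.9, -1.1, 5.5]
width: 0.0435
```

```bash
python3 mv.py 461.2 212.9 66.5 1.71
```

```text
t 6.58 ee [461.5 213.4  66.5] w 43.5 d [-0.5 -0.4 -0. ] rot [ 0. -0. -0.] F [-1.9 -1.1  5.5] q6 0.19
```

>>> servo_tool([
  [0, 0, 0, 0, 0, 0, 50],
  [0, 0, 0, 0, 0, 0, 56],
  [0, 0, 0, 0, 0, 0, 56],
  [0, 0, -20, 0, 0, 0, 56],
  [0, 0, -60, 0, 0, 0, 60],
  [0, 0, -120, 0, 0, 0, 66],
  [-60, 0, -135, 0, 0, 0, 66],
  [-120, 0, -135, 0, 0, 0, 66],
  [-180, 0, -135, 0, 0, 0, 66],
  [-230, 0, -135, 0, 0, 0, 66],
  [-260, 0, -135, 0, 0, 0, 66],
  [-260, 0, -135, 0, 0, 0, 66],
])

```text
t: 8.07
ee_pos: [0.4974, -0.046, 0.201]
ee_rot: [0.0, 0.658, 0.753, -0.0]
contact_force: [0.6, -0.1, -1.1]
width: 0.0661
```

```bash
python3 mv.py 549.9 -211.9 200 1.71; python3 - <<'E'
from m import *
from workcell import env
d={n:env.read_camera(n) for n in("top","scene")}
pickle.dump(d,open("cam2.pkl","wb"))
t=d["top"]["img"][100:260,90:300];s=d["scene"]["img"][100:260,220:430]
cv2.imwrite("pics/a2.png",np.vstack([cv2.resize(t,(390,297)),cv2.resize(s,(390,297))])[:,:,::-1])
E
```

```text
t 8.07 ee [497.4 -46.  201. ] w 66.1 d [-171.5   29.6    1. ] rot [-0.     0.    -0.004] F [ 0.6 -0.1 -1.1] q6 -0.33
```

View pics/a2.png

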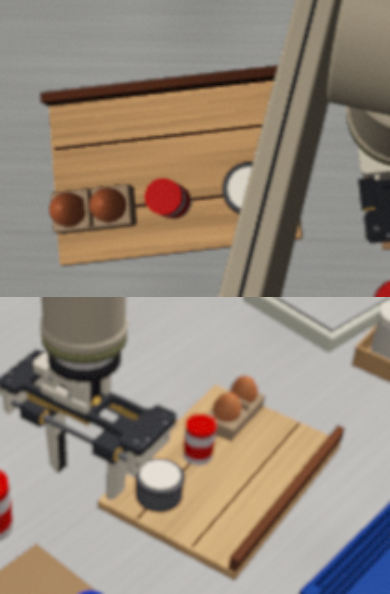

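The red tin stands on the front line between carton and pot (top crop (166,197), scene crop (200,438)). Measuring where it landed.

```bash
cat > chk.py <<'E'
from m import *
import sys
th=.1393;ux=np.array([np.cos(th),np.sin(th)]);uy=np.array([-ux[1],ux[0]])
T={"red":((461.2,212.9),0),"yellow":((545.4,224.7),24),"green":((531.5,323.7),65)}
d=pickle.load(open(sys.argv[1],"rb"))
for n in sys.argv[2:]:
  for cn in("top","scene"):
    c=d[cn];t,h=T[n];p=proj(c,[[t[0]/1000,t[1]/1000,.06]])[0].astype(int)
    w=(p[0]-19,p[1]-19,p[0]+19,p[1]+19)
    i=c["img"][w[1]:w[3],w[0]:w[2]];hs=cv2.cvtColor(i,cv2.COLOR_RGB2HSV)
    dh=np.minimum(abs(hs[...,0].astype(int)-h),180-abs(hs[...,0].astype(int)-h))
    vm=np.percentile(hs[(hs[...,1]>140)&(dh<12)][:,2],95)
    s,r,e,b=lid(c,w,h,.078,vm*.78);s=s*1000
    print(n,cn,np.round(s,1),"r",round(r*1000,1),"bx,by",round(s@ux-531.3,1),round(s@uy-146.8,1))
E
python3 chk.py cam2.pkl red
```

```text
red top [461.8 214.5] r 22.2 bx,by -44.2 1.5
red scene [460.1 214.6] r 22.6 bx,by -45.8 1.8
```

>>> servo_tool([
  [-60, 10, 1, 0, 0, -0.004, 66],
  [-120, 20, 1, 0, 0, -0.004, 66],
  [-160, 28, 1, 0, 0, -0.004, 66],
  [-171, 30, 1, 0, 0, -0.004, 66],
  [-171, 30, 1, 0, 0, -0.004, 66],
  [-171, 30, 1, 0, 0, -0.004, 66],
])

```text
t: 8.93
ee_pos: [0.5507, -0.2075, 0.2001]
ee_rot: [-0.0, 0.654, 0.756, 0.0]
contact_force: [0.4, 0.3, 0.3]
width: 0.0656
```

```bash
python3 mv.py 549.9 -211.9 54 1.71
```

```text
t 8.93 ee [ 550.7 -207.5  200.1] w 65.6 d [ -4.3  -1.4 146.1] rot [-0.    -0.001  0.005] F [0.4 0.3 0.3] q6 -0.59
```

>>> servo_tool([
  [-4, -1, 40, 0, 0, 0.005, 66],
  [-4, -1, 80, 0, 0, 0.005, 66],
  [-4, -1, 110, 0, 0, 0.005, 66],
  [-4, -1, 120, 0, 0, 0.005, 66],
  [-4, -1, 120, 0, 0, 0.005, 66],
  [-4, -1, 120, 0, 0, 0.005, 66],
])

```text
t: 9.68
ee_pos: [0.5515, -0.2136, 0.0821]
ee_rot: [0.001, 0.657, 0.754, 0.0]
contact_force: [-0.0, -0.3, 0.7]
width: 0.0661
```

```bash
python3 mv.py 549.9 -211.9 54 1.71; python3 mv.py 549.9 -211.9 54 1.71
```

```text
t 9.68 ee [ 551.5 -213.6   82.1] w 66.1 d [ 1.9 -1.4 28.1] rot [ 0.002  0.001 -0.001] F [-0.  -0.3  0.7] q6 -0.59
t 9.68 ee [ 551.5 -213.6   82.1] w 66.1 d [ 1.9 -1.4 28.1] rot [ 0.002  0.001 -0.001] F [-0.  -0.3  0.7] q6 -0.59
```

>>> servo_tool([
  [1.5, -1, 14, 0, 0, 0, 66],
  [1.5, -1, 28, 0, 0, 0, 66],
  [1.5, -1, 28, 0, 0, 0, 66],
  [1.5, -1, 28, 0, 0, 0, 56],
  [1.5, -1, 28, 0, 0, 0, 48],
  [1.5, -1, 28, 0, 0, 0, 40],
  [1.5, -1, 28, 0, 0, 0, 36],
  [1.5, -1, 28, 0, 0, 0, 36],
  [1.5, -1, 28, 0, 0, 0, 36],
  [1.5, -1, 28, 0, 0, 0, 36],
], squeeze=15)

```text
t: 10.92
ee_pos: [0.5496, -0.2123, 0.0527]
ee_rot: [0.001, 0.657, 0.754, 0.0]
contact_force: [1.3, 0.6, 4.0]
width: 0.0439
```

```bash
python3 mv.py 545.2 225.9 67 1.71
```

```text
t 10.93 ee [ 549.6 -212.3   52.7] w 43.9 d [434.6  55.9 -14.5] rot [ 0.001  0.001 -0.001] F [1.3 0.6 4. ] q6 -0.59
```

>>> servo_tool([
  [0, 0, -30, 0, 0, 0, 36],
  [0, 0, -80, 0, 0, 0, 36],
  [0, 0, -130, 0, 0, 0, 36],
  [30, 4, -140, 0, 0, 0, 36],
  [80, 10, -140, 0, 0, 0, 36],
  [135, 17, -140, 0, 0, 0, 36],
  [190, 24, -140, 0, 0, 0, 36],
  [245, 31, -140, 0, 0, 0, 36],
  [300, 38, -140, 0, 0, 0, 36],
  [355, 45, -140, 0, 0, 0, 36],
  [400, 52, -140, 0, 0, 0, 36],
  [425, 55, -140, 0, 0, 0, 36],
  [434, 56, -140, 0, 0, 0, 36],
  [434, 56, -140, 0, 0, 0, 36],
  [434, 56, -100, 0, 0, 0, 36],
  [434, 56, -60, 0, 0, 0, 36],
  [434, 56, -30, 0, 0, 0, 36],
  [434, 56, -20, 0, 0, 0, 36],
  [434, 56, -20, 0, 0, 0, 36],
  [434, 56, -20, 0, 0, 0, 36],
])

```text
t: 13.42
ee_pos: [0.5463, 0.2255, 0.074]
ee_rot: [0.001, 0.657, 0.754, 0.001]
contact_force: [0.3, 0.1, -0.9]
width: 0.0439
```

```bash
python3 mv.py 545.2 225.9 66 1.71
```

```text
t 13.43 ee [546.3 225.5  74. ] w 43.9 d [ 0.5 -1.   8. ] rot [ 0.003 -0.    -0.002] F [ 0.3  0.1 -0.9] q6 0.17
```

>>> servo_tool([
  [0, -0.5, 3, 0, 0, 0, 36],
  [0, -0.5, 6, 0, 0, 0, 36],
  [0, -0.5, 8, 0, 0, 0, 36],
  [0, -0.5, 8, 0, 0, 0, 36],
  [0, -0.5, 8, 0, 0, 0, 36],
])

```text
t: 14.05
ee_pos: [0.5445, 0.2256, 0.0646]
ee_rot: [0.0, 0.657, 0.754, 0.0]
contact_force: [-2.4, -2.2, 5.1]
width: 0.0437
```

```bash
python3 mv.py 545.2 225.9 66 1.71
```

```text
t 14.05 ee [544.5 225.6  64.6] w 43.7 d [ 0.2  0.7 -1.4] rot [ 0.    -0.    -0.001] F [-2.4 -2.2  5.1] q6 0.17
```

Contact is made, so I release and go towards green.

>>> servo_tool([
  [0, 0, 0, 0, 0, 0, 50],
  [0, 0, 0, 0, 0, 0, 55],
  [0, 0, 0, 0, 0, 0, 55],
  [0, 0, -20, 0, 0, 0, 55],
  [0, 0, -60, 0, 0, 0, 55],
  [0, 0, -120, 0, 0, 0, 60],
  [-60, 0, -135, 0, 0, 0, 66],
  [-120, 5, -135, 0, 0, 0, 66],
  [-180, 10, -135, 0, 0, 0, 66],
  [-240, 15, -135, 0, 0, 0, 66],
  [-290, 20, -135, 0, 0, 0, 66],
  [-320, 25, -135, 0, 0, 0, 66],
  [-320, 25, -135, 0, 0, 0, 66],
  [-320, 25, -135, 0, 0, 0, 66],
])

```text
t: 15.8
ee_pos: [0.6133, -0.0876, 0.2]
ee_rot: [0.0, 0.657, 0.754, 0.0]
contact_force: [-0.4, 0.6, -0.3]
width: 0.0657
```

```bash
cat > snap.py <<'E'
import sys
from m import *
from workcell import env
n=sys.argv[1];d={k:env.read_camera(k) for k in("top","scene")}
pickle.dump(d,open(f"cam{n}.pkl","wb"))
t=d["top"]["img"][100:260,90:300];s=d["scene"]["img"][100:260,220:430]
cv2.imwrite(f"pics/a{n}.png",np.vstack([cv2.resize(t,(390,297)),cv2.resize(s,(390,297))])[:,:,::-1])
E
python3 snap.py 3; python3 chk.py cam3.pkl red yellow; python3 mv.py 461.9 -205.4 200 1.71
```

```text
red top [461.7 214.6] r 22.2 bx,by -44.3 1.6
red scene [460.1 214.7] r 22.6 bx,by -45.8 1.9
yellow top [545.2 226.4] r 22.9 bx,by 40.1 1.7
yellow scene [542.7 226.4] r 23.7 bx,by 37.5 2.0
t 15.9 ee [613.2 -86.9 199.7] w 66.3 d [ -96.4 -166.3   -0.4] rot [ 0. -0.  0.] F [ 0.5  0.  -1.2] q6 -0.36
```

View pics/a3.png

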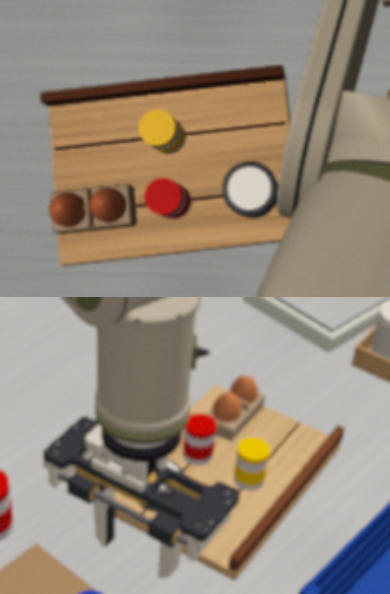

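Yellow stands on the back line behind red: board x about +39, y +1.8, against red's y of +1.7. Now green.

>>> servo_tool([
  [-30, -52, 0, 0, 0, 0, 66],
  [-60, -104, 0, 0, 0, 0, 66],
  [-85, -147, 0, 0, 0, 0, 66],
  [-96, -166, 0, 0, 0, 0, 66],
  [-96, -166, 0, 0, 0, 0, 66],
  [-96, -166, 0, 0, 0, 0, 66],
  [-96, -166, 40, 0, 0, 0, 66],
  [-96, -166, 80, 0, 0, 0, 66],
  [-96, -166, 110, 0, 0, 0, 66],
  [-96, -166, 118, 0, 0, 0, 66],
  [-96, -166, 118, 0, 0, 0, 66],
  [-96, -166, 118, 0, 0, 0, 66],
])

```text
t: 17.4
ee_pos: [0.4633, -0.2063, 0.0828]
ee_rot: [0.001, 0.657, 0.754, 0.0]
contact_force: [-0.2, -0.1, 0.1]
width: 0.0659
```

```bash
python3 mv.py 461.9 -205.4 54 1.71
```

```text
t 17.4 ee [ 463.3 -206.3   82.8] w 65.9 d [ 1.2 -1.3 28.8] rot [ 0.002  0.001 -0.001] F [-0.2 -0.1  0.1] q6 -0.66
```

>>> servo_tool([
  [0.5, -1, 14, 0, 0, 0, 66],
  [0.5, -1, 28, 0, 0, 0, 66],
  [0.5, -1, 28, 0, 0, 0, 66],
  [0.5, -1, 28, 0, 0, 0, 56],
  [0.5, -1, 28, 0, 0, 0, 48],
  [0.5, -1, 28, 0, 0, 0, 40],
  [0.5, -1, 28, 0, 0, 0, 36],
  [0.5, -1, 28, 0, 0, 0, 36],
  [0.5, -1, 28, 0, 0, 0, 36],
  [0.5, -1, 28, 0, 0, 0, 36],
], squeeze=15)

```text
t: 18.65
ee_pos: [0.4613, -0.2059, 0.0536]
ee_rot: [0.0, 0.657, 0.754, 0.0]
contact_force: [1.2, 0.4, 5.0]
width: 0.0437
```

```bash
python3 mv.py 532 324.8 66 1.71
```

```text
t 18.65 ee [ 461.3 -205.9   53.6] w 43.7 d [515.9 143.  -12.6] rot [ 0.001  0.001 -0.001] F [1.2 0.4 5. ] q6 -0.66
```

>>> servo_tool([
  [0, 0, -30, 0, 0, 0, 36],
  [0, 0, -80, 0, 0, 0, 36],
  [0, 0, -135, 0, 0, 0, 36],
  [30, 8, -150, 0, 0, 0, 36],
  [80, 22, -150, 0, 0, 0, 36],
  [132, 37, -150, 0, 0, 0, 36],
  [184, 51, -150, 0, 0, 0, 36],
  [236, 65, -150, 0, 0, 0, 36],
  [288, 80, -150, 0, 0, 0, 36],
  [340, 94, -150, 0, 0, 0, 36],
  [392, 109, -150, 0, 0, 0, 36],
  [444, 123, -150, 0, 0, 0, 36],
  [485, 134, -150, 0, 0, 0, 36],
  [508, 141, -150, 0, 0, 0, 36],
  [516, 143, -150, 0, 0, 0, 36],
  [516, 143, -150, 0, 0, 0, 36],
  [516, 143, -150, 0, 0, 0, 36],
])

```text
t: 20.78
ee_pos: [0.5316, 0.324, 0.203]
ee_rot: [0.0, 0.657, 0.754, -0.0]
contact_force: [0.7, 0.7, -0.9]
width: 0.0439
```

```bash
python3 mv.py 532 324.8 66 1.71
```

```text
t 20.77 ee [531.6 324.  203. ] w 43.9 d [  0.8   0.6 137. ] rot [-0.     0.    -0.002] F [ 0.7  0.7 -0.9] q6 0.33
```

>>> servo_tool([
  [0.5, 0, 45, 0, 0, 0, 36],
  [0.5, 0, 90, 0, 0, 0, 36],
  [0.5, 0, 115, 0, 0, 0, 36],
  [0.5, 0, 126, 0, 0, 0, 36],
  [0.5, 0, 132, 0, 0, 0, 36],
  [0.5, 0, 136, 0, 0, 0, 36],
  [0.5, 0, 137, 0, 0, 0, 36],
  [0.5, 0, 137, 0, 0, 0, 36],
  [0.5, 0, 137, 0, 0, 0, 36],
])

```text
t: 21.9
ee_pos: [0.5318, 0.3258, 0.0667]
ee_rot: [0.0, 0.657, 0.754, 0.0]
contact_force: [0.6, -0.1, -1.2]
width: 0.0441
```

```bash
python3 mv.py 532 324.8 66 1.71
```

```text
t 21.9 ee [531.8 325.8  66.7] w 44.1 d [-1.   0.1  0.7] rot [ 0.001 -0.    -0.001] F [ 0.6 -0.1 -1.2] q6 0.33
```

>>> servo_tool([
  [-0.5, 0, 0.8, 0, 0, 0, 36],
  [-0.5, 0, 1.5, 0, 0, 0, 36],
  [-0.5, 0, 1.5, 0, 0, 0, 36],
  [-0.5, 0, 1.5, 0, 0, 0, 36],
])

```text
t: 22.4
ee_pos: [0.5318, 0.3253, 0.0656]
ee_rot: [0.0, 0.657, 0.754, 0.0]
contact_force: [-2.1, -0.2, 5.5]
width: 0.0437
```

```bash
python3 mv.py 532 324.8 66 1.71
```

```text
t 22.4 ee [531.8 325.3  65.6] w 43.7 d [-0.5  0.1 -0.4] rot [ 0.    -0.    -0.001] F [-2.1 -0.2  5.5] q6 0.33
```

>>> servo_tool([
  [0, 0, 0, 0, 0, 0, 50],
  [0, 0, 0, 0, 0, 0, 55],
  [0, 0, 0, 0, 0, 0, 55],
  [0, 0, -20, 0, 0, 0, 55],
  [0, 0, -60, 0, 0, 0, 55],
  [0, 0, -115, 0, 0, 0, 60],
  [-40, -3, -135, 0, 0, 0, 60],
  [-95, -8, -135, 0, 0, 0, 60],
  [-150, -13, -135, 0, 0, 0, 60],
  [-205, -18, -135, 0, 0, 0, 60],
  [-260, -23, -135, 0, 0, 0, 60],
  [-315, -28, -135, 0, 0, 0, 60],
  [-370, -33, -135, 0, 0, 0, 60],
  [-425, -38, -135, 0, 0, 0, 60],
  [-480, -43, -135, 0, 0, 0, 60],
  [-535, -48, -135, 0, 0, 0, 60],
  [-590, -52, -135, 0, 0, 0, 60],
  [-620, -55, -135, 0, 0, 0, 60],
  [-633, -56, -135, 0, 0, 0, 60],
  [-633, -56, -135, 0, 0, 0, 60],
])

```text
t: 24.9
ee_pos: [0.5633, -0.3097, 0.2003]
ee_rot: [0.0, 0.657, 0.754, 0.0]
contact_force: [-0.4, -0.8, 0.6]
width: 0.0601
```

```bash
python3 snap.py 4; python3 chk.py cam4.pkl red yellow green; python3 mv.py 564.9 -309.5 34 1.71; python3 - <<'E'
from m import *
d=pickle.load(open("cam4.pkl","rb"))
cv2.imwrite("pics/c4.png",cv2.resize(d["scene"]["img"][200:380,130:330],None,fx=3,fy=3)[:,:,::-1])
E
```

```text
red top [461.6 214.6] r 22.2 bx,by -44.4 1.6
red scene [460.2 214.6] r 22.5 bx,by -45.8 1.8
yellow top [545.1 226.5] r 22.9 bx,by 40.0 1.8
yellow scene [542.7 226.3] r 23.6 bx,by 37.5 2.0
green top [531.1 324.7] r 20.3 bx,by 39.7 101.0
green scene [531.3 324. ] r 19.3 bx,by 39.9 100.3
t 25.0 ee [ 563.5 -308.3  200. ] w 60.0 d [ -1.4   1.2 166. ] rot [ 0. -0. -0.] F [-0.1  0.3  0.7] q6 -0.72
```

View pics/a4.png

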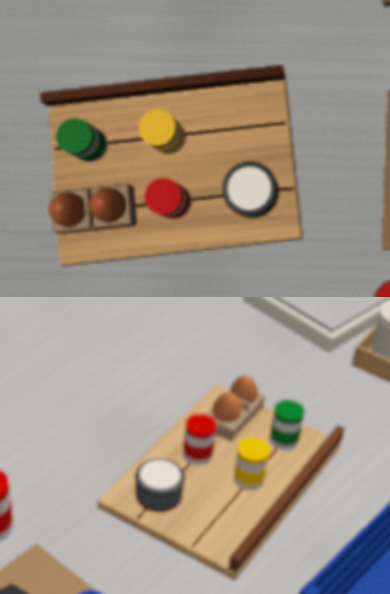

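View pics/c4.png

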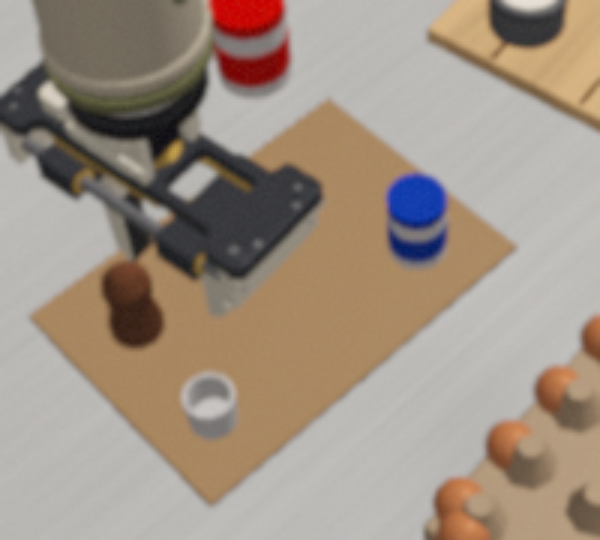

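All three tins stand where wanted. In the last picture the cup (210,400), grinder (130,305) and blue tin (415,215) are undisturbed. Descending on the cup.

>>> servo_tool([
  [-1, 1, 45, 0, 0, 0, 60],
  [-1, 1, 90, 0, 0, 0, 60],
  [-1, 1, 120, 0, 0, 0, 60],
  [-1, 1, 133, 0, 0, 0, 60],
  [-1, 1, 133, 0, 0, 0, 60],
  [-1, 1, 133, 0, 0, 0, 60],
])

```text
t: 25.75
ee_pos: [0.5656, -0.3108, 0.0688]
ee_rot: [0.001, 0.656, 0.754, 0.0]
contact_force: [0.2, -0.3, 0.1]
width: 0.06
```

```bash
python3 mv.py 564.9 -309.5 36 1.71
```

```text
t 25.75 ee [ 565.6 -310.8   68.8] w 60.0 d [ 1.4 -0.6 32.8] rot [ 0.002  0.002 -0.001] F [ 0.2 -0.3  0.1] q6 -0.72
```

>>> servo_tool([
  [0.7, 0, 16, 0, 0, 0, 60],
  [0.7, 0, 28, 0, 0, 0, 60],
  [0.7, 0, 32.5, 0, 0, 0, 60],
  [0.7, 0, 32.5, 0, 0, 0, 60],
  [0.7, 0, 32.5, 0, 0, 0, 50],
  [0.7, 0, 32.5, 0, 0, 0, 42],
  [0.7, 0, 32.5, 0, 0, 0, 34],
  [0.7, 0, 32.5, 0, 0, 0, 28],
  [0.7, 0, 32.5, 0, 0, 0, 28],
  [0.7, 0, 32.5, 0, 0, 0, 28],
  [0.7, 0, 32.5, 0, 0, 0, 28],
], squeeze=10)

```text
t: 27.12
ee_pos: [0.5645, -0.3099, 0.0345]
ee_rot: [0.0, 0.657, 0.754, 0.0]
contact_force: [0.4, 0.7, 3.6]
width: 0.0345
```

```bash
python3 mv.py 544.6 226.4 150 1.71
```

```text
t 27.12 ee [ 564.5 -309.9   34.5] w 34.5 d [ 533.8   54.1 -115.7] rot [ 0.001  0.    -0.001] F [0.4 0.7 3.6] q6 -0.72
```

>>> servo_tool([
  [0, 0, -30, 0, 0, 0, 28],
  [0, 0, -80, 0, 0, 0, 28],
  [0, 0, -135, 0, 0, 0, 28],
  [30, 3, -150, 0, 0, 0, 28],
  [80, 8, -150, 0, 0, 0, 28],
  [132, 13, -150, 0, 0, 0, 28],
  [184, 19, -150, 0, 0, 0, 28],
  [236, 24, -150, 0, 0, 0, 28],
  [288, 29, -150, 0, 0, 0, 28],
  [340, 34, -150, 0, 0, 0, 28],
  [392, 40, -150, 0, 0, 0, 28],
  [444, 45, -150, 0, 0, 0, 28],
  [490, 50, -150, 0, 0, 0, 28],
  [520, 53, -150, 0, 0, 0, 28],
  [534, 54, -150, 0, 0, 0, 28],
  [534, 54, -150, 0, 0, 0, 28],
  [534, 54, -120, 0, 0, 0, 28],
  [534, 54, -105, 0, 0, 0, 28],
  [534, 54, -100, 0, 0, 0, 28],
  [534, 54, -100, 0, 0, 0, 28],
])

```text
t: 29.62
ee_pos: [0.5444, 0.2261, 0.1342]
ee_rot: [-0.0, 0.657, 0.754, -0.0]
contact_force: [-0.2, -0.3, -0.7]
width: 0.0347
```

```bash
python3 mv.py 544.7 226.3 108 1.71; python3 snap.py 5;python3 mv.py 544.7 226.3 108 1.71; python3 - <<'E'
from m import *
d=pickle.load(open("cam5.pkl","rb"))
cv2.imwrite("pics/c5.png",np.hstack([cv2.resize(d["scene"]["img"][120:240,310:410],None,fx=4,fy=4),cv2.resize(d["top"]["img"][130:250,110:210],None,fx=4,fy=4)])[:,:,::-1])
E
```

```text
t 29.62 ee [544.4 226.1 134.2] w 34.7 d [ 0.1  0.3 26.2] rot [-0.     0.    -0.002] F [-0.2 -0.3 -0.7] q6 0.17
t 29.73 ee [544.9 226.6 135.2] w 34.6 d [-0.3 -0.3 27.2] rot [ 0.001 -0.    -0.001] F [-0.6  0.2 -0.1] q6 0.17
```

View pics/c5.png

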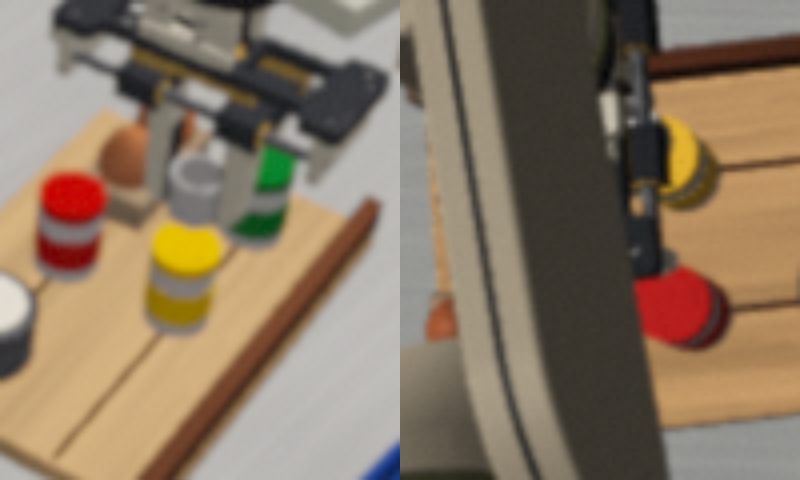

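The cup hangs upright in the jaws (left half, (198,187)), just above the yellow lid (187,250). Lowering it.

>>> servo_tool([
  [0, 0, 10, 0, 0, 0, 28],
  [0, 0, 18, 0, 0, 0, 28],
  [0, 0, 23, 0, 0, 0, 28],
  [0, 0, 25, 0, 0, 0, 28],
  [0, 0, 25.5, 0, 0, 0, 28],
  [0, 0, 25.5, 0, 0, 0, 28],
  [0, 0, 25.5, 0, 0, 0, 28],
])

```text
t: 30.6
ee_pos: [0.5445, 0.2267, 0.109]
ee_rot: [0.0, 0.657, 0.754, 0.0]
contact_force: [-0.1, -0.7, -0.6]
width: 0.0347
```

```bash
python3 mv.py 544.7 226.3 108 1.71
```

```text
t 30.6 ee [544.5 226.7 109. ] w 34.7 d [-0.4  0.2  1. ] rot [ 0.    -0.    -0.001] F [-0.1 -0.7 -0.6] q6 0.17
```

>>> servo_tool([
  [0, 0, 0.6, 0, 0, 0, 28],
  [0, 0, 1.2, 0, 0, 0, 28],
  [0, 0, 1.2, 0, 0, 0, 28],
  [0, 0, 1.2, 0, 0, 0, 28],
])

```text
t: 31.1
ee_pos: [0.5442, 0.2266, 0.1074]
ee_rot: [-0.0, 0.657, 0.754, -0.0]
contact_force: [-0.3, 1.4, -0.1]
width: 0.0345
```

```bash
python3 mv.py 544.7 226.3 108 1.71
```

```text
t 31.1 ee [544.2 226.6 107.4] w 34.5 d [-0.4  0.4 -0.6] rot [-0.     0.    -0.001] F [-0.3  1.4 -0.1] q6 0.17
```

>>> servo_tool([
  [0, 0, 0.4, 0, 0, 0, 28],
  [0, 0, 0.8, 0, 0, 0, 28],
  [0, 0, 0.8, 0, 0, 0, 28],
  [0, 0, 0.8, 0, 0, 0, 28],
])

```text
t: 31.6
ee_pos: [0.5442, 0.2266, 0.1066]
ee_rot: [-0.0, 0.657, 0.754, -0.0]
contact_force: [0.4, -0.2, -0.5]
width: 0.0345
```

```bash
python3 mv.py 544.7 226.3 108 1.71
```

```text
t 31.6 ee [544.2 226.6 106.6] w 34.5 d [-0.4  0.4 -1.4] rot [-0.    -0.    -0.001] F [ 0.4 -0.2 -0.5] q6 0.17
```

>>> servo_tool([
  [0, 0, 0.4, 0, 0, 0, 28],
  [0, 0, 0.8, 0, 0, 0, 28],
  [0, 0, 0.8, 0, 0, 0, 28],
  [0, 0, 0.8, 0, 0, 0, 28],
])

```text
t: 32.1
ee_pos: [0.5445, 0.2268, 0.1065]
ee_rot: [0.0, 0.657, 0.754, 0.0]
contact_force: [-1.5, 0.1, 4.5]
width: 0.0349
```

```bash
python3 mv.py 544.7 226.3 108 1.71
```

```text
t 32.1 ee [544.5 226.8 106.5] w 34.9 d [-0.5  0.1 -1.5] rot [ 0.001 -0.    -0.001] F [-1.5  0.1  4.5] q6 0.17
```

>>> servo_tool([
  [0, 0, -0.3, 0, 0, 0, 37],
  [0, 0, -0.3, 0, 0, 0, 40],
  [0, 0, -0.3, 0, 0, 0, 44],
  [0, 0, -0.3, 0, 0, 0, 50],
  [0, 0, -0.3, 0, 0, 0, 50],
  [0, 0, -15, 0, 0, 0, 50],
  [0, 0, -50, 0, 0, 0, 50],
  [0, 0, -100, 0, 0, 0, 50],
  [-60, 0, -110, 0, 0, 0, 50],
  [-120, 0, -110, 0, 0, 0, 50],
  [-180, 0, -110, 0, 0, 0, 50],
  [-240, 0, -110, 0, 0, 0, 50],
  [-300, 0, -110, 0, 0, 0, 50],
  [-360, 0, -110, 0, 0, 0, 50],
  [-400, 0, -110, 0, 0, 0, 50],
  [-400, 0, -110, 0, 0, 0, 50],
])

```text
t: 34.1
ee_pos: [0.5993, -0.1727, 0.2169]
ee_rot: [0.001, 0.658, 0.753, -0.0]
contact_force: [-0.4, 1.7, -0.5]
width: 0.0498
```

```bash
python3 snap.py 6; python3 chk.py cam6.pkl red green; python3 - <<'E'
from m import *
d=pickle.load(open("cam6.pkl","rb"))
cv2.imwrite("pics/c6.png",np.hstack([cv2.resize(d["scene"]["img"][140:220,320:390],None,fx=6,fy=6,interpolation=2),cv2.resize(d["top"]["img"][145:225,130:186],None,fx=6,fy=6,interpolation=2)])[:,:,::-1])
cv2.imwrite("pics/f6.png",d["scene"]["img"][:,:,::-1])
E
```

```text
red top [461.7 214.6] r 22.2 bx,by -44.3 1.6
red scene [460.1 214.6] r 22.6 bx,by -45.8 1.9
green top [531.1 324.6] r 20.3 bx,by 39.7 100.9
green scene [531.3 323.9] r 19.3 bx,by 39.9 100.2
```

View pics/c6.png

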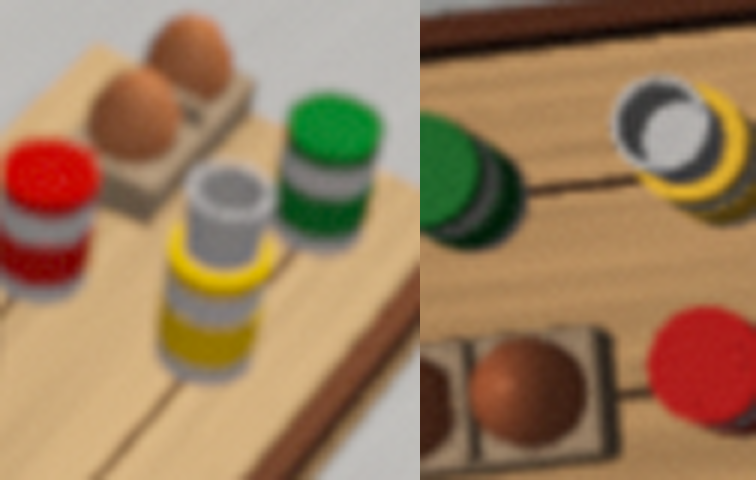

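View pics/f6.png

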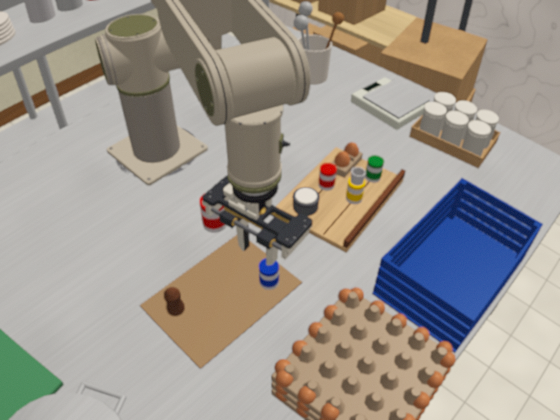

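The cup stands mouth up on the yellow lid in both views (left (229,191), right (662,125)). A numeric check of its centring, and of blue and grinder:

```bash
python3 - <<'E'
from m import *
d=pickle.load(open("cam6.pkl","rb"));d0=pickle.load(open("cam0.pkl","rb"))
print("rim S",onz(d["scene"],[(320+229.5/6-.5,140+191.5/6-.5)],.110)[0]*1000,"T",onz(d["top"],[(130+242.5/6-.5,145+125.5/6-.5)],.110)[0]*1000,"yellow S 542.7,226.4 T 545.1,226.5")
for z in(0,6):
  a,b=[x["top"]["img"][148:182,305:340].astype(int) for x in(d0,d)]
print("blue diff top",np.abs(a-b).mean(), "grinder",np.abs(d0["top"]["img"][196:226,385:420].astype(int)-d["top"]["img"][196:226,385:420]).mean(),"grinder scene",np.abs(d0["scene"]["img"][280:320,155:190].astype(int)-d["scene"]["img"][280:320,155:190]).mean())
c,r,e,b=lid(d["scene"],(255,255,285,290),118,.066,127);print("blue S",c*1000)
E
```

```text
rim S [542.57712855 226.5067819  110.        ] T [543.19749539 225.43872817 110.        ] yellow S 542.7,226.4 T 545.1,226.5
blue diff top 31.955742296918768 grinder 39.179047619047616 grinder scene 5.0042857142857144
blue S [ 564.93572231 -108.94983896]
```

```bash
python3 -c "
from workcell import env
print(env.finish_job())"
```

```text
the job is handed in; nothing more can be done
None
```

The layout is finished and handed in at about 34 s of robot time. I set down red, yellow and green, then put the cup on the yellow lid, all in the order asked.

Last checks from the pictures, in board coordinates (nominal centre-to-centre midpoint is y = 0):

| Thing | Measured | Wanted |
|---|---|---|
| Red tin | x ≈ -45 mm, y ≈ +1.7 mm | x = -45 mm, y = 0 |
| Yellow tin (measured before the cup went on) | x ≈ +39 mm, y ≈ +1.9 mm | x = +40 mm, straight behind red |
| Green tin | x ≈ +40 mm, y ≈ +100.5 mm | x = +40 mm, y = ±100 mm (the carton's side) |
| Cup | mouth up, within about 2 mm of the lid's centre | centred on the lid |

- **Red and yellow:** both sit 1–2 mm towards the carton, which is about as well as the cameras can tell. I took "midway" as between the centres of the carton and pot, not between their edges.
- **Where the views disagreed:** the two cameras differ by up to about 2.5 mm on the yellow tin's x, which is roughly their calibration error.
- **Eggs, blue tin and grinder:** the final pictures show the carton and eggs in place. The grinder barely changed in the scene view. The blue tin measured about 1 mm from its start, partly hidden by the gripper, so I count it as unmoved. The before-and-after comparison in the top view told me nothing, and I put that down to the arm being in the way.

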